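Post the pink dish through the flap of the dish hatch

ROBOT

A 7-joint arm with a two-finger parallel gripper is mounted at the origin on a cart in front of the work surface, level with it; the furniture and walls round the work are solid. World frame = base frame: x ahead of the robot, y to its left, z up, the work surface at z = 0. Lengths are in mm, angles in rad, forces in N, time in s.
With the tool pointing down it reaches from about 400 to 900 mm from the base axis. Payload 5.5 kg.
Tool frame: the origin (TCP) lies at the very end of the fingers, on their centre line; the grasp point (between the pads) lies 19 mm behind it; x points along the fingers, z is the direction in which the jaws open and shut, and the axes are right-handed (so a half turn about x gives the same grasp; the last joint's range is limited). The gripper opens to 92 mm and grips with 3 to 60 N. Pads are 19 mm wide; open, the fingers measure 130 mm over their backs; the gripper's body (75 mm by 190 mm) begins 47 mm behind the grasp point.
Start: joints at [1.55, 0.501, -0.427, 1.55, 0.221, 1.138, -0.21], TCP at [182.037, -623.989, 226.729] pointing down, gripper open.
Joint ranges: [-2.88, 2.88], [-0.31, 2.03], [-1.54, 1.56], [0.2, 2.42], [-1.41, 4.55], [0.19, 2.02], [-2.57, 2.57]. Speed limits (rad/s): [2.57, 2.57, 3.14, 3.14, 3.14, 3.14, 3.14].

INTERFACE

Orientations are given as a unit quaternion [w, x, y, z].
In Python, from cell import robot gives the robot as it stands. Calls block until the motion is done:
- robot.move_to(position, orientation): joint-space move of the TCP to a pose.
- robot.movel(position, feed=150, ori=None): straight line of the TCP; ori=None keeps the orientation; feed is the mean speed in mm/s.
- robot.set_joints(angles): joint-space move.
- robot.move_gripper(opening, squeeze=None): finger opening in mm; squeeze is the grip in N (None keeps the last); returns when the fingers have stopped.
- robot.dwell(seconds).
- robot.solve_ik(position, orientation): joint angles nearest the present ones, or None.
- robot.get_obs(): the state.
- robot.get_image(name): name is "scene" or "side" or "wrist"; returns (picture, depth): 400x640x3 uint8, blue, green, red; 400x640 float32, mm along the optical axis (not along the pixel's ray), 0 where there is no reading.
- robot.calibration(name): a dict with "fov_y" (degrees; the focal length in pixels is half the picture's height over the tangent of half this angle, whatever the lens; pixels are square), "cx", "cy" (the principal point, pixels), "xyz" and "attitude" of the camera in the world; the wrist camera has in their place "mount" (4x4, takes a point from camera to tool coordinates, whose origin is the TCP and whose axes are the tool frame's). Camera axes: x right, y up, looking along -z (the intrinsics and any distortion apply to the point x, -y, -z); pixel columns grow to the right and rows downward; lengths in mm; the calibration is good to about 2 mm. The wrist camera is an equidistant fisheye: a pixel r from the principal point sees the ray r / f radians off the axis. A picture is of the moment at which its call begins: read the wrist's pose just before it. calibration takes no time and is no camera call.
A pose or a line that the arm cannot do raises robot.MotionError and nothing moves.
- robot.hand_in(): hands the job in, once; it reports no verdict.
The state is a dict: "time": time; "joint_positions": joint angles; "joint_vel": joint speeds; "joint_efforts": joint torques, N m; "ee_pos": TCP position; "orientation": TCP orientation; "ft_force": force on the tool from outside, world axes, zero at the start; "moment": the same for the moment, N m; "opening": finger opening in mm.
Only numpy, scipy, OpenCV 4.12 (cv2) and the standard library are available. Lean on these libraries where they do the work, as an engineer would, in place of code of your own. Each camera call takes 0.05 s, during which the arm holds its last target.

TASK

Pass the pink culture dish through the two-lane dish hatch: with the fingertips push it along its own lane, under the hanging blue flap and over the sill, until it drops flat into the sunken tray behind, then draw back so that the flap swings shut again. Do not pick the dish up, leave the cream dish where it stands in the other lane, and do not disturb the things round about.

Things in the scene. Friction and masses are not known exactly. Their poses are not given: they have to be found in the camera images.
- dish_hatch: Fixed hatch on the desk, 232 x 150 mm: smooth white loading deck, grey posts and tray. Origin on the desk (z = 0) under the plane of the shut flaps, midway between the lanes; +x: direction of travel, deck to tray; +y: to the left lane; yaw varies. Deck top z = 21 mm, from x = -125 mm (open near end) to the sill edge at x = +4 mm. Posts at x = 0, y = -72, 0, +72 mm, 14 x 6 mm, rise to z = 86 mm.
- left_gate (a point): Point on the deck in the middle of the left lane (hatch x = 0, y = +36, z = 21 mm), right under the shut left flap; axes as the hatch's. The lane runs along x and is 66 mm wide between 6 mm thick guides that stand 16 mm above the deck.
- right_gate (a point): The same for the right lane (hatch x = 0, y = -36, z = 21 mm).
- tray_floor (a point): Middle of the floor of the sunken tray, shared by both lanes and open above: hatch x = 53, y = 0, z = 3 mm, 18 mm below the deck. Floor from hatch x = 4 to 102 mm, 138 mm wide, outer walls to z = 25 mm. A dish drops flat into it once its trailing edge is past the sill edge, so the pusher's leading face must go 5 to 14 mm past the flap plane.
- left_hinge (a point): Middle of the left flap's hinge line, 60 mm above the deck at hatch x = 0, y = +36 mm. The blue panel, 60 mm wide, 3 mm thick, hangs 3 to 30 mm above the deck on two thin arms at its ends. The 52 mm between the arms is open with no bar across: upright fingers up to 45 mm wide can follow the dish to about 18 mm past x = 0, the panel leaning on them.
- right_hinge (a point): The same for the right flap (hatch y = -36 mm).
- left_flap (a joint): Swing angle (rad) of the left lane's blue flap: 0 hanging shut, grows as its lower edge swings towards the tray, stop at 1.45. It opens that way only and falls shut by its own weight (20 g, no spring).
- right_flap (a joint): The same for the right lane's flap.
- pink_dish: The dish to pass: round closed petri dish with pink filling, 58 mm diameter, 15 mm high, about 16 g, loose. Origin at the centre of its underside. It starts on the deck in the left or the right lane, its centre 55 to 85 mm before the flap plane.
- cream_dish: Same dish with cream filling, in the other lane; to be left alone.
- blue_cap_bottle: Bystander: bottle with blue cap, 50 mm across, 115 mm high; origin under its centre.
- red_cap_bottle: Bystander: bottle with red cap, 40 mm across, 85 mm high; origin under its centre.
- marker: Bystander: red and white marker lying on the desk, 135 mm long, 16 mm thick.
- tape_ring: Bystander: roll of tape lying flat, 96 mm across, 25 mm high.
- timer: Bystander: small white bench timer, 66 x 72 x 28 mm.

How it is judged:
By the outcome, as a careful person would: the job done as asked, in the order asked, and still so for the second after the job is handed in, with the robot touching nothing.
It also fails if it takes over 37 s, if anything falls off the work surface, if the arm or the gripper's body presses on something with over 40 N, if the wrist force passes 120 N, or if a joint passes its speed limit or range.

## Working session

There is one attempt and no reset: what is moved stays moved. The work goes in short steps, each a Python script; the robot and the scene stay as the last script left them, time stands still between calls to the robot, and variables do not carry over. Pictures are saved under pics/ and viewed, and the job is handed in when it is done.

```bash
ls; mkdir -p pics
python3 - <<'E'
from cell import robot
import cv2,numpy as np
print(robot.get_obs())
for n in ["scene","side","wrist"]:
    p,d=robot.get_image(n); cv2.imwrite(f"pics/{n}0.png",p); np.save(f"pics/{n}0.npy",d); print(n,robot.calibration(n))
E
```

```text
pics
{'time': 0.0, 'joint_positions': array([ 1.55017528,  0.50183288, -0.42675828,  1.55145978,  0.2208149 ,
        1.13827215, -0.21028617]), 'joint_vel': array([-0.00066174, -0.00132264,  0.00026681,  0.00047741, -0.00087109,
       -0.0012405 , -0.00092064]), 'joint_efforts': array([ 6.79710411e-04, -5.66600060e+01, -5.81635594e+00, -2.79117125e+01,
       -6.89349859e-02,  3.08856647e-02,  1.90460523e-04]), 'ee_pos': array([ 181.75695484, -623.34598714,  225.68074621]), 'orientation': array([ 0.56516719,  0.42466004,  0.56623493, -0.42382532]), 'ft_force': array([-1.3277233 , -0.18798488,  0.46048246]), 'moment': array([0.01900184, 0.02287592, 0.04226419]), 'opening': 91.63436423563543}
scene {'fov_y': 43.24277044610126, 'cx': 320.60597810983325, 'cy': 195.11790701873636, 'xyz': array([ -45.64278769,  603.6647469 , 1100.61917618]), 'attitude': array([-0.37248517, -0.13285084,  0.30913853,  0.86489237])}
side {'fov_y': 56.891896743401006, 'cx': 325.6409121212711, 'cy': 200.7841544635832, 'xyz': array([ 464.56818876, -828.69591512,  603.32643544]), 'attitude': array([ 0.86885265,  0.49166781, -0.0349277 , -0.04623745])}
wrist {'fov_y': 65.70646984690485, 'cx': 321.42774851697675, 'cy': 202.0697543588619, 'mount': array([[-6.70199135e-04,  2.43663592e-01, -9.69859580e-01,
        -1.56768531e+02],
       [ 2.99944646e-04,  9.69859803e-01,  2.43663441e-01,
         6.43103257e+01],
       [ 9.99999730e-01, -1.27601161e-04, -7.23084791e-04,
        -9.39056255e-01],
       [ 0.00000000e+00,  0.00000000e+00,  0.00000000e+00,
         1.00000000e+00]])}
```

View pics/scene0.png

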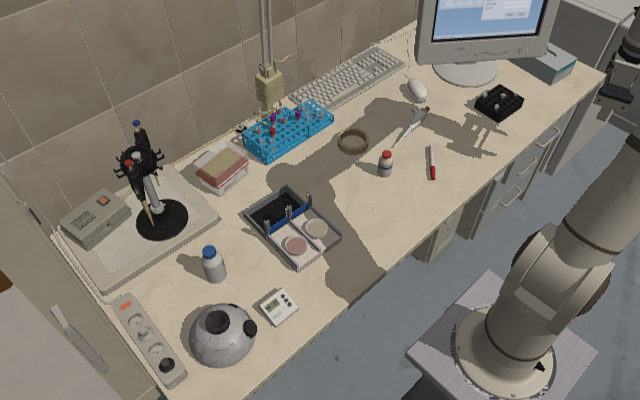

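View pics/side0.png

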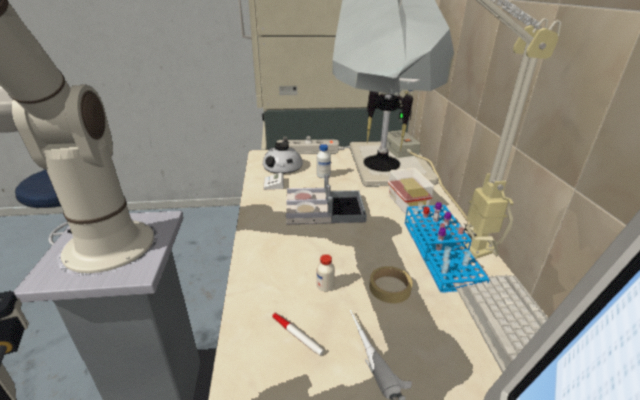

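View pics/wrist0.png

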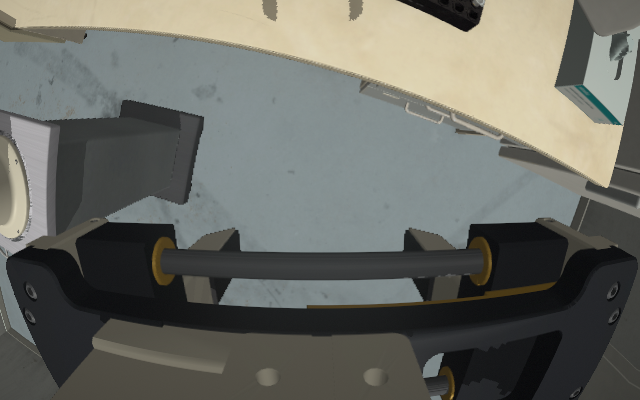

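The scene picture shows the hatch near px (292,225), the pink dish at (296,245), the cream dish at (316,228), and the blue flaps around (288,218). Next I'll localise these.

```bash
cat > h.py <<'E'
import numpy as np,cv2
from scipy.spatial.transform import Rotation as R
def rot(q): return R.from_quat([q[1],q[2],q[3],q[0]]).as_matrix()
def cam(c): return 200/np.tan(np.radians(c['fov_y']/2)),c['cx'],c['cy'],rot(c['attitude']),np.array(c['xyz'])
def ray(c,u,v):
    f,cx,cy,M,o=cam(c); return o, M@np.array([(u-cx)/f,-(v-cy)/f,-1])
def onplane(c,u,v,z):
    o,d=ray(c,u,v); return o+d*(z-o[2])/d[2]
def depthpts(c,D):
    f,cx,cy,M,o=cam(c); v,u=np.mgrid[:400,:640]
    P=np.stack([(u-cx)/f*D,-(v-cy)/f*D,-D],-1); return P@M.T+o
def proj(c,P):
    f,cx,cy,M,o=cam(c); p=(np.asarray(P)-o)@M; return np.stack([cx+f*p[...,0]/-p[...,2],cy-f*p[...,1]/-p[...,2]],-1)
E
python3 - <<'E'
from cell import robot
from h import *
for n,(x0,x1,y0,y1) in dict(scene=(225,355,170,280),side=(270,380,160,235)).items():
    p=cv2.imread(f"pics/{n}0.png"); D=np.load(f"pics/{n}0.npy"); c=robot.calibration(n)
    cv2.imwrite(f"pics/{n}_z.png",cv2.resize(p[y0:y1,x0:x1],None,fx=5.5 if n=='scene' else 6,fy=5.5 if n=='scene' else 6,interpolation=cv2.INTER_CUBIC)[:600,:800])
    P=depthpts(c,D); print(n,P[300,300],P[260,350], P[(y0+y1)//2,(x0+x1)//2])
    hsv=cv2.cvtColor(p,cv2.COLOR_BGR2HSV)
    m=np.zeros((400,640),bool); m[y0:y1,x0:x1]=1
    blue=m&(hsv[...,0]>100)&(hsv[...,0]<130)&(hsv[...,1]>120)&(D>0)
    q=P[blue]; print('blue',len(q)); 
    q=q[(q[:,2]>20)&(q[:,2]<90)]
    if len(q)>5: print(np.median(q,0),q.min(0),q.max(0)); print('line',cv2.fitLine(q[:,:2].astype(np.float32),cv2.DIST_HUBER,0,.01,.01).ravel())
E
```

```text
scene [405.3692691  244.54770258   0.99613354] [400.02379707  78.57112386   4.94925546] [578.61022952 123.65298449  19.81590339]
blue 227
[585.98258009 129.92626883  41.68789246] [580.93329372  46.45017845  21.44045839] [604.58589135 186.03948515  55.14607209]
line [4.79792431e-02 9.98848319e-01 5.85986755e+02 1.22957924e+02]
side [ 484.62699171 -245.45522931    0.54372175] [ 6.16943482e+02 -1.22632151e+02 -1.42155271e-02] [585.86420972 161.70759762  19.06763536]
blue 2
```

```bash
ls pics
```

```text
scene0.npy
scene0.png
scene_z.png
side0.npy
side0.png
side_z.png
wrist0.npy
wrist0.png
```

View pics/scene_z.png

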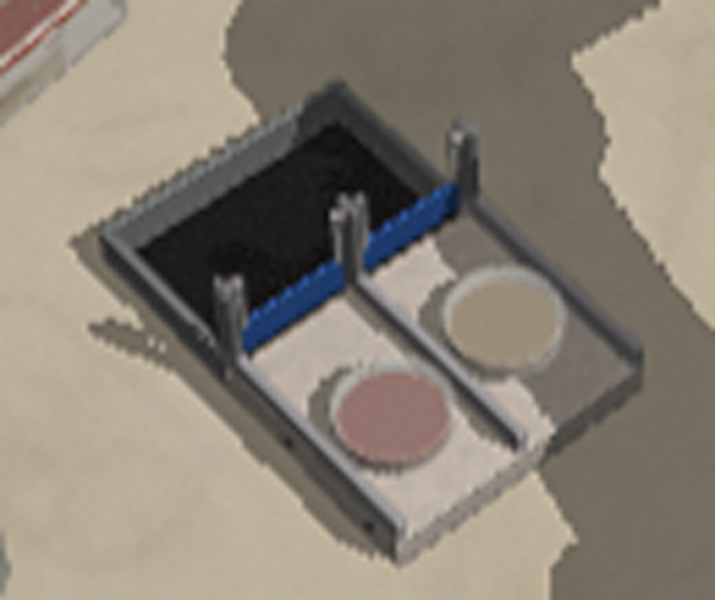

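View pics/side_z.png

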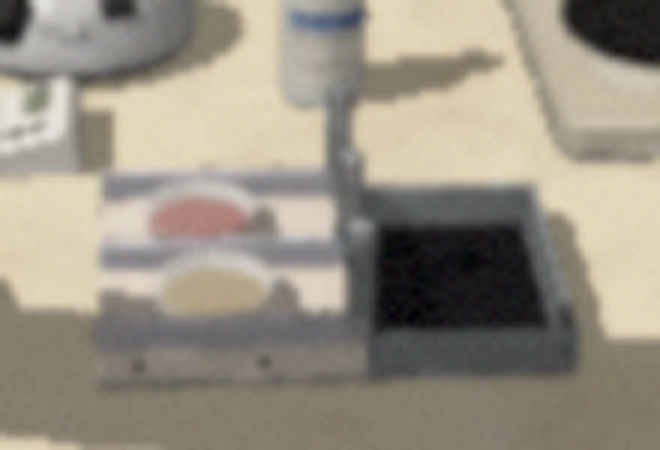

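The zoom confirms the pink dish is in the left lane and the cream one in the right. Travel runs roughly along world +x. Next I'll fit the hatch and dishes from both views.

Run:
```python
from cell import robot
from h import *
for n in ("scene","side"):
    p=cv2.imread(f"pics/{n}0.png"); D=np.load(f"pics/{n}0.npy"); c=robot.calibration(n); P=depthpts(c,D)
    hsv=cv2.cvtColor(p,cv2.COLOR_BGR2HSV)
    X,Y,Z=P[...,0],P[...,1],P[...,2]
    near=(X>430)&(X<720)&(Y>20)&(Y<225)&(D>0)
    print(n,'table z',np.median(Z[near&(Z<8)&(Z>-10)]))
    m=near&(Z>14)&(Z<45)
    m=cv2.morphologyEx(m.astype(np.uint8),cv2.MORPH_OPEN,np.ones((2,2)))>0
    k,l,s,_=cv2.connectedComponentsWithStats(m.astype(np.uint8)); i=1+s[1:,4].argmax()
    q=P[l==i][:,:2].astype(np.float32); (cx,cy),(w,h),a=cv2.minAreaRect(q); print('rect',cx,cy,w,h,a)
    if n=='scene':
        b=near&(hsv[...,0]>100)&(hsv[...,0]<130)&(hsv[...,1]>120)
        uv=np.argwhere(b)[:,::-1]; t=np.array([onplane(c,u,v,37.5) for u,v in uv])[:,:2].astype(np.float32); print('flap',cv2.fitLine(t,cv2.DIST_HUBER,0,.01,.01).ravel())
    deck=near&(Z>16)&(Z<27)&(hsv[...,2]>140); print('deck z',np.median(Z[deck]))
    # pink
    b=near&((hsv[...,0]<8)|(hsv[...,0]>168))&(hsv[...,1]>50)&(Z>25)
    k,l,s,ce=cv2.connectedComponentsWithStats(b.astype(np.uint8)); i=1+s[1:,4].argmax()
    con=max(cv2.findContours((l==i).astype(np.uint8),0,1)[0],key=cv2.contourArea)
    xy=np.array([onplane(c,*u[0],35)[:2] for u in con]).astype(np.float32)
    print('pink',s[i],ce[i],onplane(c,*ce[i],35),cv2.fitEllipse(xy),P[l==i].mean(0))
```

```text
scene table z 1.1285808400539281
rect 292.8639221191406 274.6956787109375 241.60665893554688 912.6094970703125 60.64710235595703
flap [3.1270608e-02 9.9951094e-01 5.8936786e+02 1.2015442e+02]
deck z 20.98861307420748
pink [286 238  20  16 241] [295.85892116 245.41908714] [511.84868616 161.53947261  35.        ] ((512.0292358398438, 161.3609161376953), (44.21819305419922, 48.49601364135742), 165.6507110595703) [511.12481898 162.10376929  36.47901144]
side table z 0.821286228171175
rect 564.2976684570312 -305.0692138671875 1055.9085693359375 238.2071990966797 87.13714599609375
deck z 21.116220277127866
pink [296 193  15   6  71] [302.98591549 195.87323944] [516.27606798 147.45218199  35.        ] ((515.890869140625, 148.0936737060547), (31.223360061645508, 44.24440383911133), 84.46650695800781) [516.20148361 145.77210095  36.01269877]
```

Run:
```python
from cell import robot
from h import *
for n in ("scene","side"):
    p=cv2.imread(f"pics/{n}0.png"); D=np.load(f"pics/{n}0.npy"); c=robot.calibration(n); P=depthpts(c,D)
    X,Y,Z=P[...,0],P[...,1],P[...,2]
    near=(X>430)&(X<720)&(Y>20)&(Y<225)&(D>0)
    m=(near&(Z>12)&(Z<45)).astype(np.uint8)
    m=cv2.morphologyEx(m,cv2.MORPH_OPEN,np.ones((2,2),np.uint8))
    k,l,s,_=cv2.connectedComponentsWithStats(m); i=1+s[1:,4].argmax()
    q=np.ascontiguousarray(P[l==i][:,:2],np.float32); print(n,s[i],len(q),q.min(0),q.max(0),cv2.minAreaRect(q.reshape(-1,1,2)))
    # rim corners by contour on image
    con=max(cv2.findContours((l==i).astype(np.uint8),0,1)[0],key=cv2.contourArea)
    v=p[160:290,220:360].copy() if n=='scene' else p[160:240,260:390].copy()
    o=(220,160) if n=='scene' else (260,160)
    v=cv2.resize(v,None,fx=5,fy=5,interpolation=cv2.INTER_CUBIC)
    # overlay hypothesised model: origin/yaw
    for (ox,oy,yaw,col) in [(587,121,-0.04,(0,255,0))]:
        M=np.array([[np.cos(yaw),-np.sin(yaw)],[np.sin(yaw),np.cos(yaw)]])
        def L(pts,cl=True):
            w=np.array([[*(M@[a,b]+[ox,oy]),z] for a,b,z in pts]); u=(proj(c,w)-o+.5)*5
            cv2.polylines(v,[u.astype(np.int32).reshape(-1,1,2)],cl,col,1)
        L([(4,75,25),(107,75,25),(107,-75,25),(4,-75,25)])
        L([(-125,75,21),(4,75,21),(4,-75,21),(-125,-75,21)])
        for y in(-72,0,72): L([(0,y,21),(0,y,86)],False)
    cv2.imwrite(f"pics/{n}_ov.png",v)
```

```text
scene [ 244  186   99   86 3134] 3134 [-45.642788  35.648785] [695.40594 603.66473] ((292.9209899902344, 274.72650146484375), (242.0424346923828, 912.5341186523438), 60.68134689331055)
side [ 287  187   81   35 1708] 1708 [ 464.23114 -828.6959 ] [709.31146 216.29295] ((564.2976684570312, -305.0692138671875), (1055.9085693359375, 238.2071990966797), 87.13714599609375)
```

View pics/scene_ov.png

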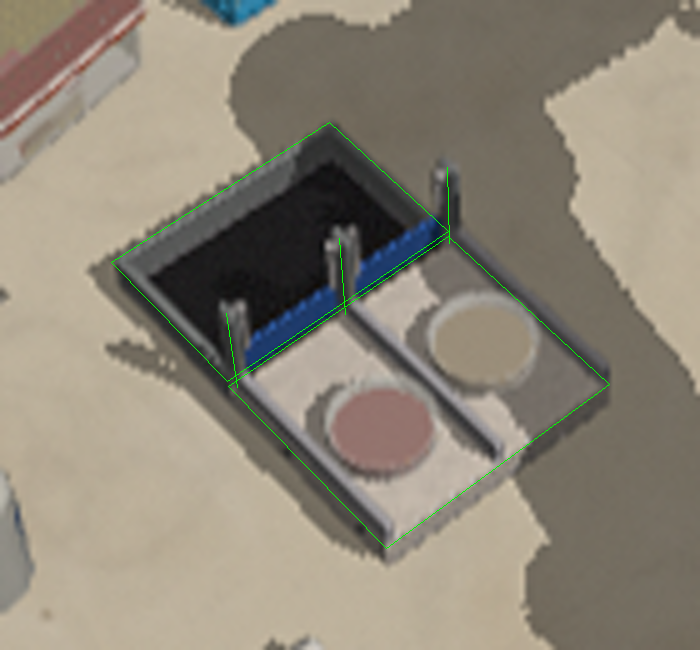

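View pics/side_ov.png

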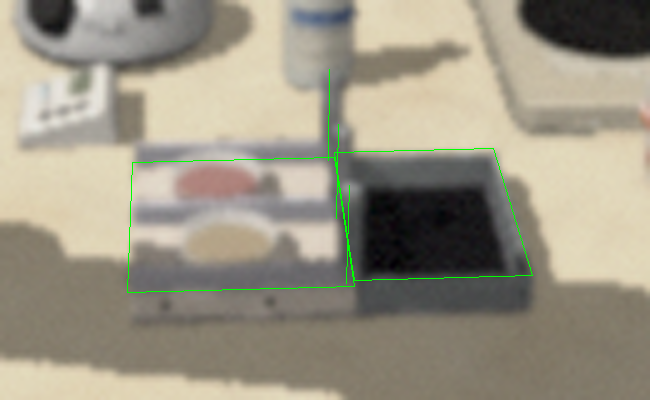

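```bash
cat >> h.py <<'E'
OX,OY,YAW=587.,121.,-0.04
def hw(x,y,z,o=None):
    c,s=np.cos(YAW),np.sin(YAW); return np.array([OX+c*x-s*y,OY+s*x+c*y,z])
def quat(sign=1,yaw=None):
    yaw=YAW if yaw is None else yaw
    hx=np.array([np.cos(yaw),np.sin(yaw),0])*sign
    X=np.array([0,0,-1.]);Y=-hx;Z=np.cross(X,Y)
    q=R.from_matrix(np.stack([X,Y,Z],1)).as_quat(); return np.array([q[3],*q[:3]])
E
python3 - <<'E'
from cell import robot
from h import *
np.set_printoptions(precision=3,suppress=True)
print(rot(robot.get_obs()['orientation']))
for s in(1,-1):
    for p in [(-140,36,160),(-140,36,26),(10,36,26),(-140,36,26)]:
        w=hw(*p); print(s,p,w,robot.solve_ik(w,quat(s)))
c=robot.calibration('scene');P=depthpts(c,np.load('pics/scene0.npy')).reshape(-1,3)
c=robot.calibration('side');P2=depthpts(c,np.load('pics/side0.npy')).reshape(-1,3)
P=np.vstack([P,P2]); r=np.hypot(P[:,0],P[:,1]);a=np.degrees(np.arctan2(P[:,1],P[:,0]))
for z0 in (60,130):
  for lo in range(-90,60,10):
    k=(r>300)&(r<1000)&(P[:,2]>z0)&(P[:,2]<600)&(a>lo)&(a<lo+10)
    print(z0,lo,k.sum(), np.percentile(r[k],[0,2,10]) if k.any() else '', np.percentile(P[k,2],98) if k.any() else '')
E
```

```text
[[-0.     0.96   0.28 ]
 [ 0.001  0.28  -0.96 ]
 [-1.     0.    -0.002]]
1 (-140, 36, 160) [448.552 162.57  160.   ] [ 0.609  0.599 -1.294  2.02   0.675  1.05   0.521]
1 (-140, 36, 26) [448.552 162.57   26.   ] [ 0.389  0.74  -0.995  2.095  0.893  0.813  0.363]
1 (10, 36, 26) [598.432 156.571  26.   ] [ 0.232  0.801 -0.743  1.749  0.688  0.871  0.707]
1 (-140, 36, 26) [448.552 162.57   26.   ] [ 0.389  0.74  -0.995  2.095  0.893  0.813  0.363]
-1 (-140, 36, 160) [448.552 162.57  160.   ] [ 0.459  0.436 -1.041  2.023  0.467  0.942 -2.438]
-1 (-140, 36, 26) [448.552 162.57   26.   ] [ 0.148  0.584 -0.667  2.102  0.599  0.65  -2.542]
-1 (10, 36, 26) [598.432 156.571  26.   ] [ 0.191  0.777 -0.681  1.75   0.631  0.846 -2.395]
-1 (-140, 36, 26) [448.552 162.57   26.   ] [ 0.148  0.584 -0.667  2.102  0.599  0.65  -2.542]
60 -90 0  
60 -80 4375 [548.796 555.019 562.243] 478.34566880316163
60 -70 76 [559.27  560.508 828.313] 406.01747662358173
60 -60 2333 [931.525 940.413 950.447] 287.3681668635964
60 -50 19572 [681.525 714.999 747.718] 579.9277797268879
60 -40 10047 [635.069 668.022 719.91 
[... 570 characters left out ...]
8.34566880316163
130 -70 39 [559.27  560.171 565.292] 487.3917993101927
130 -60 2004 [933.052 943.264 954.148] 288.353002532077
130 -50 19248 [681.525 714.8   747.165] 579.9500787631705
130 -40 9903 [635.069 667.839 719.057] 586.4129449639722
130 -30 0  
130 -20 76 [952.442 952.844 954.705] 207.82942270247855
130 -10 6970 [826.543 856.618 913.987] 570.1656432805685
130 0 790 [993.022 995.316 997.012] 448.6778462378932
130 10 202 [912.713 913.963 915.95 ] 312.61814049937493
130 20 2940 [833.78  849.438 854.938] 312.91972208132063
130 30 534 [931.546 938.337 945.568] 246.126626358342
130 40 6904 [773.251 791.301 803.738] 536.2168009977731
130 50 13265 [705.382 712.755 718.253] 584.571425228834
```

Run:
```python
from cell import robot
from h import *
np.set_printoptions(precision=3,suppress=True)
o=robot.get_obs()
a=np.radians(-72)
w=[450*np.cos(a),450*np.sin(a),260]
print(robot.solve_ik(w,o['orientation']))
robot.move_to(w,o['orientation'])
b=robot.get_obs();print(b['time'],b['ee_pos'],b['joint_positions'])
# candidate mid waypoints
for az,ty in [(-25,100),(-25,90),(-25,60),(-25,120)]:
    yaw=np.radians(ty-180); p=[460*np.cos(np.radians(az)),460*np.sin(np.radians(az)),260]
    print(az,ty,robot.solve_ik(p,quat(1,yaw)))
print(robot.solve_ik(hw(-140,36,160),quat(1)),robot.solve_ik(hw(-140,36,160),quat(-1)))
p,d=robot.get_image('scene');cv2.imwrite('pics/s1.png',p)
```

```text
[ 1.675  0.097 -0.505  1.986  0.053  1.073 -0.14 ]
0.975 [ 139.249 -429.483  260.591] [ 1.675  0.098 -0.504  1.984  0.054  1.072 -0.14 ]
-25 100 [ 1.354  0.212 -1.084  1.954  0.21   1.096  0.357]
-25 90 [ 1.345  0.208 -1.072  1.954  0.206  1.095  0.187]
-25 60 [ 1.317  0.198 -1.037  1.955  0.192  1.093 -0.324]
-25 120 [ 1.279  0.186 -0.99   1.955  0.176  1.089  0.739]
[ 0.609  0.599 -1.294  2.02   0.675  1.05   0.521] [-0.223  0.257 -0.206  2.043  0.069  0.848 -2.08 ]
```

View pics/s1.png

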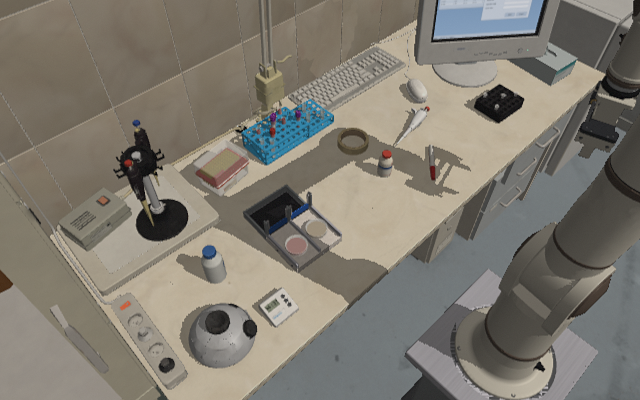

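The arm has pulled back clear of the monitor and the desk is unchanged. Now I'll swing over in two legs with the fingers closed, and look with the wrist camera.

Run:
```python
from cell import robot
from h import *
np.set_printoptions(precision=3,suppress=True)
az=np.radians(-25)
robot.move_to([450*np.cos(az),450*np.sin(az),260],quat(1,np.radians(-80)))
robot.move_gripper(0)
robot.move_to(hw(-140,36,170),quat(1))
b=robot.get_obs();print(b['time'],b['ee_pos'],b['joint_positions'],b['opening'],b['ft_force']);print(rot(b['orientation']))
np.savez('pics/w1.npz',p=b['ee_pos'],q=b['orientation'])
for n in('wrist','scene'):
    p,d=robot.get_image(n);cv2.imwrite(f'pics/{n}2.png',p);np.save(f'pics/{n}2.npy',d)
```

```text
5.1917 [449.133 161.354 170.062] [ 0.432  0.394 -0.993  2.015  0.409  0.945  0.755] 1.0636429971129382 [0.327 0.078 0.145]
[[ 0.    -0.999  0.043]
 [-0.001  0.043  0.999]
 [-1.    -0.    -0.001]]
```

View pics/wrist2.png

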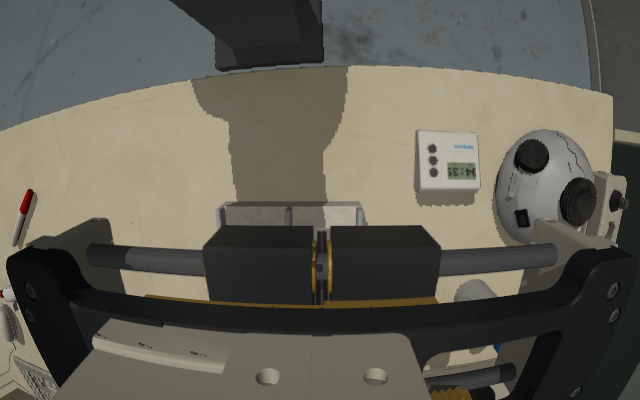

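View pics/scene2.png

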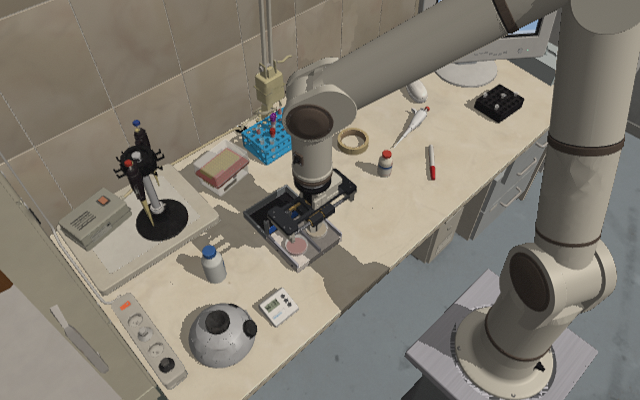

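The wrist view shows the near deck end at rows ~205, with guides at columns ~220, 289 and 361. The lane centre is ~325, close to the tool's centre plane at 321. I'll put numbers on that.

```bash
cat >> h.py <<'E'
def wray(c,pos,q,u,v):
    f=200/np.tan(np.radians(c['fov_y']/2)); dx,dy=u-c['cx'],v-c['cy']; r=np.hypot(dx,dy)+1e-9; t=r/f
    d=np.array([np.sin(t)*dx/r,-np.sin(t)*dy/r,-np.cos(t)])
    M=np.array(c['mount']); Rw=rot(q); return Rw@M[:3,3]+pos, Rw@M[:3,:3]@d
E
python3 - <<'E'
from cell import robot
from h import *
np.set_printoptions(precision=1,suppress=True)
w=np.load('pics/w1.npz');c=robot.calibration('wrist')
def pl(u,v,z):
    o,d=wray(c,w['p'],w['q'],u,v); return o+d*(z-o[2])/d[2]
im=cv2.imread('pics/wrist2.png');cv2.imwrite('pics/wz.png',cv2.resize(im[190:240,200:380],None,fx=4.4,fy=4.4,interpolation=cv2.INTER_CUBIC))
print('cam',wray(c,w['p'],w['q'],321,202))
def inv(P):
    q=P-w['p'];x=P[0]-OX;y=P[1]-OY;cc,s=np.cos(YAW),np.sin(YAW);return np.array([cc*x+s*y,-s*x+cc*y])
for u,v,z in [(218,208,37),(289,207,37),(362,207,37),(222,202,0),(360,202,0)]:
    P=pl(u,v,z);print(u,v,P,inv(P))
E
```

```text
cam (array([382.7, 164.9, 326.8]), array([ 0.2, -0. , -1. ]))
218 208 [457.7  57.   37. ] [-126.6  -69.1]
289 207 [459.5 129.7  37. ] [-127.7    3.6]
362 207 [462.5 200.7  37. ] [-127.6   74.7]
222 202 [460.5  49.   -0. ] [-123.5  -77. ]
360 202 [467.  203.2   0. ] [-123.2   77.3]
```

View pics/wz.png

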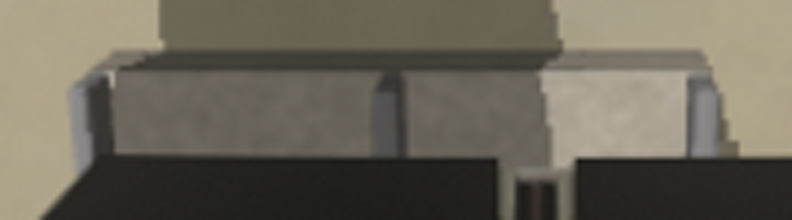

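Three cues agree to ~2 mm, and they shift the origin to (586,122). Next I'll descend behind the dish and push slowly, stopping short of the gate to check.

```bash
sed -i 's/^OX,OY,YAW=.*/OX,OY,YAW=586.,122.,-0.04/' h.py
python3 - <<'E'
from cell import robot
from h import *
np.set_printoptions(precision=2,suppress=True)
def st(t):
    b=robot.get_obs();print(t,b['time'],b['ee_pos'],b['ft_force'])
robot.movel(hw(-142,36,60),feed=120,ori=quat(1));st('hi')
robot.movel(hw(-142,36,26),feed=60);st('low')
robot.movel(hw(-80,36,26),feed=50);st('push1')
for n in('side','scene'):
    p,d=robot.get_image(n);cv2.imwrite(f'pics/{n}3.png',p);
    x=(230,170,150,112) if n=='scene' else (260,140,140,100)
    cv2.imwrite(f'pics/{n}3z.png',cv2.resize(p[x[1]:x[1]+x[3],x[0]:x[0]+x[2]],None,fx=5,fy=5,interpolation=cv2.INTER_CUBIC))
E
```

```text
hi 6.3583 [446.07 163.97  60.53] [ 0.02 -0.09  0.49]
low 7.075 [445.43 163.89  25.87] [-1.    0.14 -0.15]
push1 8.4667 [507.15 161.17  25.98] [-0.51  0.15  0.39]
```

View pics/side3z.png

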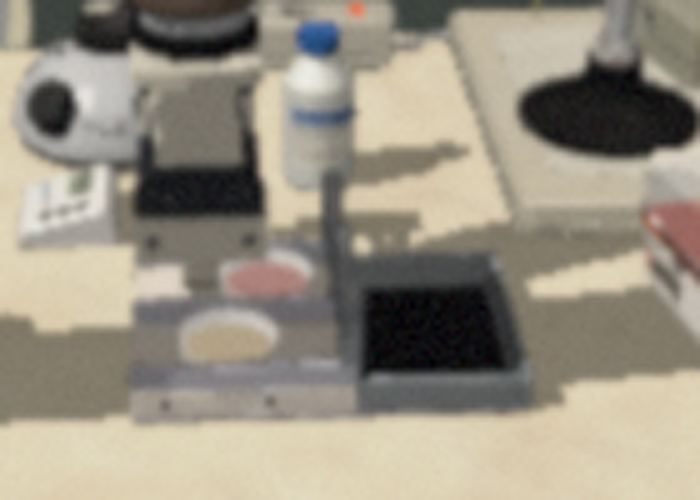

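View pics/scene3z.png

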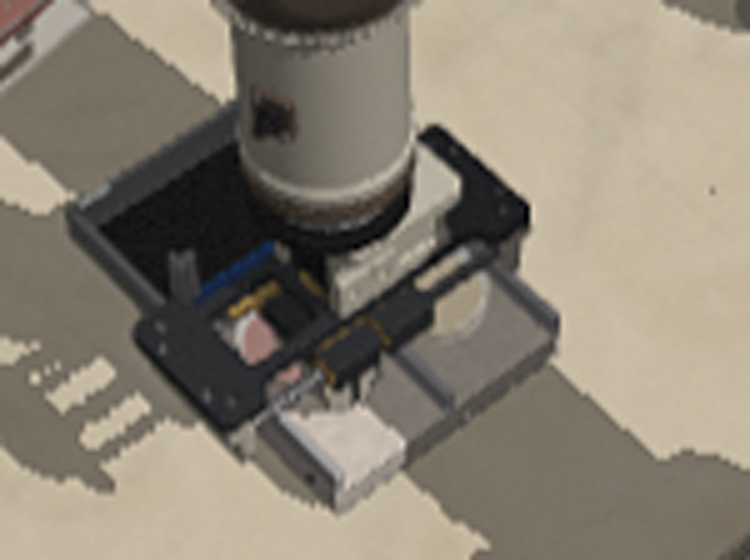

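The dish moves ahead of the fingers (side zoom ~(265,280)) and the cream dish hasn't moved. I'll continue in force-checked steps.

Run:
```python
from cell import robot
from h import *
np.set_printoptions(precision=2,suppress=True)
def st(t):
    b=robot.get_obs();print(t,b['time'],b['ee_pos'],b['ft_force']); return np.linalg.norm(b['ft_force'])
for x in (-60,-45,-30,-18,-8,2):
    robot.movel(hw(x,36,27),feed=45)
    if st(x)>12: print('STOP');break
robot.dwell(.2)
for n in('side','scene'):
    p,d=robot.get_image(n);cv2.imwrite(f'pics/{n}4.png',p);
    x=(230,170,150,112) if n=='scene' else (260,140,140,100)
    cv2.imwrite(f'pics/{n}4z.png',cv2.resize(p[x[1]:x[1]+x[3],x[0]:x[0]+x[2]],None,fx=5,fy=5,interpolation=cv2.INTER_CUBIC))
st('end')
```

```text
-60 9.1583 [527.52 160.39  26.92] [-0.96 -0.77  0.44]
-45 9.6417 [542.65 159.78  26.94] [-0.17 -1.02 -0.97]
-30 10.125 [557.66 159.16  26.93] [-0.33  0.37 -0.6 ]
-18 10.5417 [569.69 158.7   26.95] [ 0.74  0.62 -0.66]
-8 10.9167 [579.79 158.24  26.98] [ 0.28 -0.57 -0.33]
2 11.2917 [589.83 157.83  27.  ] [-0.18 -0.71  0.  ]
end 11.5917 [589.28 157.92  27.  ] [ 0.11 -0.42  0.38]
```

View pics/side4z.png

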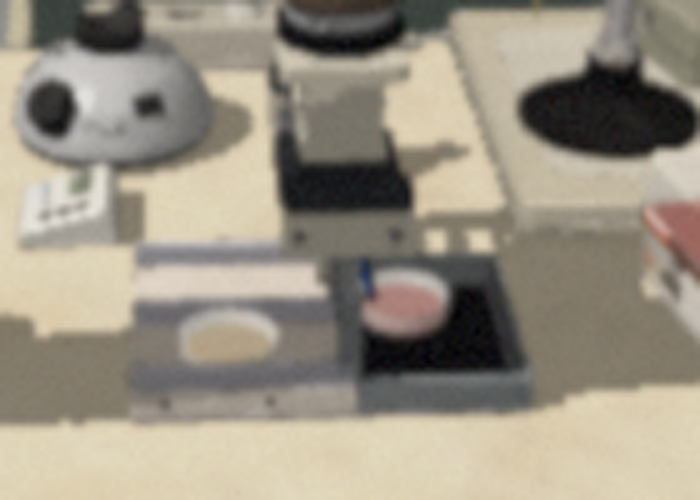

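View pics/scene4z.png

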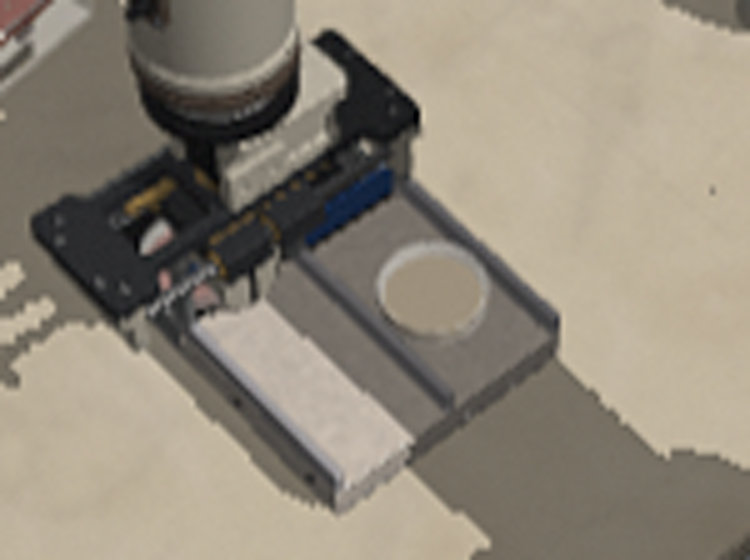

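The dish is through, at side zoom (405,300), with the blue flap held open in front of it. I'll check from depth whether it lies flat (its top should be at z≈18).

```bash
cat > chk.py <<'E'
from cell import robot
from h import *
def chk(tag):
    for n in('side','scene'):
        p,d=robot.get_image(n);cv2.imwrite(f'pics/{n}_{tag}.png',p);c=robot.calibration(n)
        x=(230,170,150,112) if n=='scene' else (260,140,140,100)
        cv2.imwrite(f'pics/{n}_{tag}z.png',cv2.resize(p[x[1]:x[1]+x[3],x[0]:x[0]+x[2]],None,fx=5,fy=5,interpolation=cv2.INTER_CUBIC))
        P=depthpts(c,d);hsv=cv2.cvtColor(p,cv2.COLOR_BGR2HSV);X,Y,Z=P[...,0],P[...,1],P[...,2]
        b=(X>440)&(X<720)&(Y>50)&(Y<210)&(Z>-10)&(Z<60)&(d>0)&((hsv[...,0]<8)|(hsv[...,0]>168))&(hsv[...,1]>45)
        q=P[b]
        if len(q)<8: print(n,'few',len(q));continue
        xx=q[:,0]; A=np.c_[xx-xx.mean(),q[:,1]-q[:,1].mean(),np.ones(len(q))]; k=np.linalg.lstsq(A,q[:,2],rcond=None)[0]
        print(n,len(q),'c',q.mean(0).round(1),'x',xx.min().round(1),xx.max().round(1),'slope',k.round(3),'zrange',np.percentile(q[:,2],[5,50,95]).round(1))
E
python3 -c "
from chk import *
chk('5');print(robot.get_obs()['time'])"
```

```text
side 131 c [632.8 135.2  13.8] x 608.4 679.9 slope [-0.07   0.259 13.788] zrange [ 2.5 16.8 19.3]
scene 19 c [625.9 169.5  19.1] x 596.2 651.7 slope [-1.1000e-01  1.2000e-02  1.9086e+01] zrange [15.3 18.3 24. ]
11.6917
```

```bash
sed -i 's/&(hsv\[...,1\]>45)/\&(hsv[...,1]>45)\&(hsv[...,2]>100)/' chk.py; python3 -c "
from chk import *
chk('6');print(robot.get_obs()['time'])"
```

```text
side 108 c [631.9 138.2  15.9] x 608.3 655.5 slope [-0.047  0.187 15.881] zrange [ 8.2 17.1 19.5]
scene 19 c [625.9 169.5  19.1] x 593.5 652.4 slope [-0.153 -0.072 19.058] zrange [12.8 18.6 24.2]
11.7917
```

The slope is ~-0.05 (it would be ~-0.3 if propped on the sill) and the top is at ~17–18, so the dish lies flat. Drawing back now.

Run:
```python
from chk import *
np.set_printoptions(precision=2,suppress=True)
robot.movel(hw(-30,36,27),feed=40)
robot.movel(hw(-145,36,28),feed=90)
robot.movel(hw(-145,36,200),feed=150)
robot.move_to([430,-60,260],quat(1,np.radians(-50)))
robot.dwell(.3)
b=robot.get_obs();print(b['time'],b['ee_pos'],b['ft_force'])
chk('7')
```

```text
16.6917 [430.09 -58.82 259.76] [ 0.46  0.57 -0.69]
side 112 c [631.2 138.3  15.7] x 607.9 654.8 slope [-0.01  0.2  15.75] zrange [ 6.3 17.5 19.6]
scene 152 c [631.4 154.5  18.3] x 609.7 652.9 slope [-0.04  0.   18.33] zrange [14.3 18.3 21.9]
```

View pics/side_7z.png

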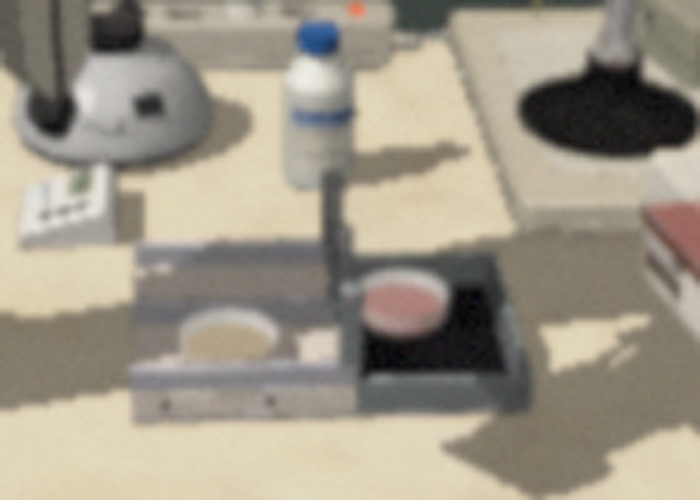

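View pics/scene_7.png

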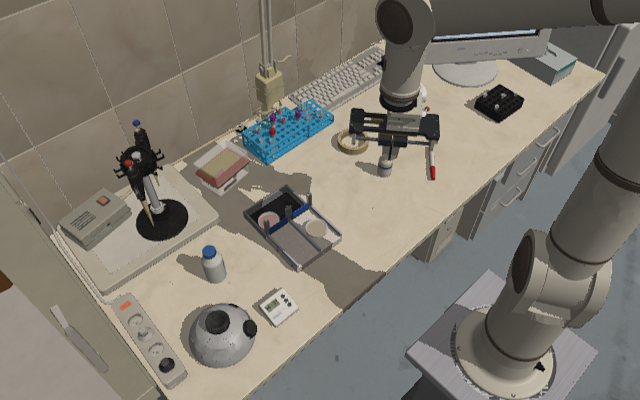

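View pics/scene_7z.png

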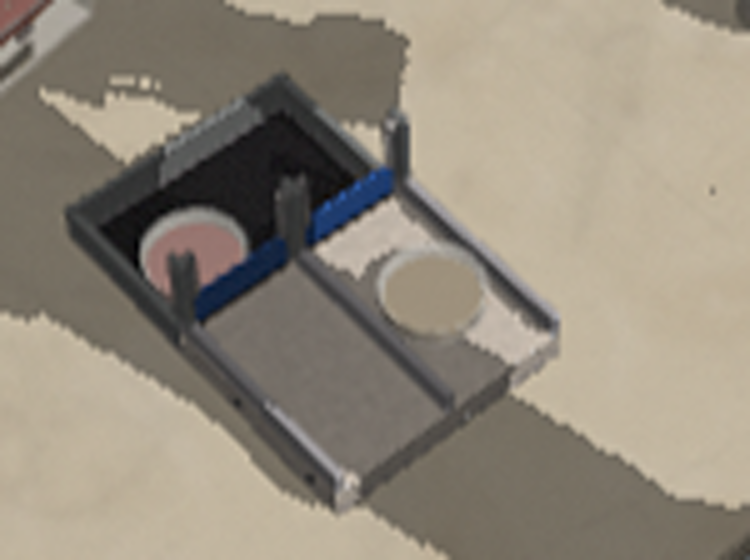

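The pink dish lies flat in the tray (scene zoom (195,260), top z 18.3, slope ≈ 0). Both flaps hang in line and shut, the cream dish hasn't moved at (432,292), and the arm is clear.

```bash
python3 -c "
from cell import robot
robot.hand_in();print(robot.get_obs()['time'])"
```

```text
the job is handed in; nothing more can be done
the job is handed in; nothing more can be done
```

I pushed the pink dish along the left lane with closed fingertips, under the flap and over the sill, and it dropped into the tray. I then drew straight back and swung the arm clear. The job was handed in about 17 s in, against the 37 s limit.

- **Dish:** in the last scene picture it lies flat, with its top at z ≈ 18 mm and a slope of about -0.04. Its centre is about 44 mm past the flap plane.
- **Flaps and cream dish:** both flaps look shut and in line, and the cream dish looks where it started. I judged both by eye.
- **Bystanders:** the bottles, marker, tape ring and timer look undisturbed by eye. In that last picture the gripper partly hid the red-cap bottle and the tape ring.
- **Forces:** every wrist-force reading I took, including between push steps, was under 2 N.

**Disagreements:** the scene, side and wrist views put the hatch about 2 mm apart, so I used a middle value. The side camera's pink mask also gave a false sideways tilt of about 0.2 from stray tray pixels. The scene view did not show it.

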